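Turn the round coaster over in its draining rack

TASK

Two washed coasters lie ceramic side up in tipping draining racks. Turn the round one over so that its cork side can dry: swing the lever of its rack from left to right, all the way to the other stop, so that the coaster slides and tumbles onto its other face in the tray, and leave it there. Do not touch the round coaster itself, and leave the square coaster and its rack as they are.

Things in the scene. Friction and masses are not known exactly. Their poses are not given: they have to be found in the camera images.
- round_coaster_c (a point): Centre of the loose round coaster, 72 mm in diameter and 10 mm thick, white glazed ceramic (7 mm) on cork (3 mm). It lies in the left leaf of a draining rack's tray. Its z axis points out of the ceramic face: up at the start, down once turned over. The two racks are alike; which stands on the left varies.
- round_rack_tray (a joint): Tipping tray of the round coaster's rack, rad: 0 = left leaf level (start), 1.833 = fully over at the other stop, right leaf level. Grows as the lever swings left to right. Light (1 to 2 N at the grip); let go, it falls to the nearer stop by its own weight. The coaster slides into the V and topples onto the right leaf only just before the far stop.
- round_rack_grip (a point): Middle of the lever's wooden grip on the round coaster's rack: a level bar 18 mm thick, 50 mm long along the rack's x, on the robot's side, 43 mm clear of the tray. It moves on a circle of radius 125 mm about the axle: 37.5 degrees above the rack's +y at joint 0 (111 mm above the worktop), 160 mm high half-way, 37.5 degrees above -y when fully over. Its axes turn with the tray.
- round_rack: Fixed stand of the round coaster's rack: wooden base 125 (x) x 220 (y) x 12 mm, origin at the centre of its underside, x away from the robot, y left (turned up to 17 degrees). Axle along x, 35 mm above the origin; the grip is at x = -88 mm. On it a V tray of steel wire: two rimmed leaves 105 x 80 mm, 75 degrees apart, meeting at the axle; the right one stands up 140 mm high at the start.
- square_coaster_c (a point): Centre of the loose square coaster, 70 x 70 mm and 10 mm thick, white glazed ceramic (7 mm) on cork (3 mm). It lies in the left leaf of a draining rack's tray. Its z axis points out of the ceramic face: up at the start, down once turned over. The two racks are alike; which stands on the left varies.
- square_rack_tray (a joint): Tipping tray of the square coaster's rack, rad: 0 = left leaf level (start), 1.833 = fully over at the other stop, right leaf level. Grows as the lever swings left to right. Light (1 to 2 N at the grip); let go, it falls to the nearer stop by its own weight. The coaster slides into the V and topples onto the right leaf only just before the far stop.
- square_rack_grip (a point): Middle of the lever's wooden grip on the square coaster's rack: a level bar 18 mm thick, 50 mm long along the rack's x, on the robot's side, 43 mm clear of the tray. It moves on a circle of radius 125 mm about the axle: 37.5 degrees above the rack's +y at joint 0 (111 mm above the worktop), 160 mm high half-way, 37.5 degrees above -y when fully over. Its axes turn with the tray.
Things that resemble listed ones, but are neither listed nor needed, are in the scene too. Leave any blue or turquoise look-alike of the part that bears square_coaster_c alone.

How it is judged:
By the outcome, as a careful person would: the job done as asked, in the order asked, and still so for the second after the job is handed in, with the robot touching nothing.
It also fails if it takes over 35 s, if anything falls off the work surface, if the arm or the gripper's body presses on something with over 40 N, if the wrist force passes 120 N, or if a joint passes its speed limit or range.

ROBOT

A 6-joint arm with a two-finger parallel gripper is mounted at the origin on a cart in front of the work surface, level with it; the furniture and walls round the work are solid. World frame = base frame: x ahead of the robot, y to its left, z up, the work surface at z = 0. Lengths are in mm, angles in rad, forces in N, time in s.
With the tool pointing down it reaches from about 300 to 875 mm from the base axis. Payload 6.4 kg.
Tool frame: the origin (TCP) lies at the very end of the fingers, on their centre line; the grasp point (between the pads) lies 19 mm behind it (arm.hold_point_z is the distance from the TCP to the grasp point, in mm); z points along the fingers, y is the line along which they close (so a half turn about z gives the same grasp; the last joint's range is limited). The gripper opens to 85 mm and grips with 20 to 120 N. Pads are 22 mm wide; open, the fingers measure 114 mm over their backs; the gripper's body (76 mm by 85 mm) begins 54 mm behind the grasp point. The pads swing forward as they close: fully open they stand 13 mm farther back than shut.
Start: joints at [-1.45, 0.181, 1.607, -0, 1.354, -0.206], TCP at [184.599, -544.577, 231.288] pointing down, gripper open.
Joint ranges: [-2.99, 2.99], [-0.89, 2.07], [0.3, 2.58], [-1.14, 4.28], [0, 2.63], [-3.12, 3.12]. Speed limits (rad/s): [2.57, 2.57, 3.01, 3.14, 3.14, 3.14].

INTERFACE

Orientations are given as a rotation vector (axis times angle).
In Python, from station import arm gives the robot as it stands.
- The arm moves only by the tool send_rows, never from a script. Its argument "increments" is a list of rows, each a list of 3 entries, a list of its own where there are three numbers: the gripper's target within -1 to 1 (shut at 1, half-way at 0, fully open at -1), then the shift along the tool's x, y, z in cm, then the turn, a rotation vector about the tool's x, y, z in degrees. In form: [[gripper, [tx, ty, tz], [rx, ry, rz]], ...]. A call has exactly 10 rows; each row shifts and turns the commanded pose from where the row before left it, along the tool's axes as they then stand; what a row does not reach is not made up. A row lasts 1/8 s, in which the tool goes at most 62.5 mm and 10.7 degrees, less where a joint would pass 70% of its speed; a pose out of reach is approached as far as the arm can. A call with a gripper value outside its range is refused whole. The fingers move at their own pace and stop on an object; "grip_force" is the grip in N (left out, the last holds). Time passes only in rows, so rows that do not move let the fingers close, or fill a call up. It gives the time, the measured TCP pose, the force, the opening and the grip force at its end, in the units of the state.
- arm.sense(): the state, without advancing time (a new reading comes with each control period).
- arm.camera(name): name is "scene" or "top" or "wrist"; returns (picture, depth): 400x640x3 uint8, red, green, blue; 400x640 float32, mm along the optical axis (not along the pixel's ray), 0 where there is no reading.
- arm.camera_model(name): a dict with "intrinsics" (3x3 intrinsics, pixels), "camera_from_world" (4x4, takes a point from world to camera coordinates); the wrist camera has in their place "T_tool_cam" (4x4, takes a point from camera to tool coordinates, whose origin is the TCP and whose axes are the flange's). Camera axes: x right, y down, z forward; pixel columns grow to the right and rows downward; lengths in mm; the calibration is good to about 2 mm. A picture is of the moment at which its call begins: read the wrist's pose just before it. camera_model takes no time and is no camera call.
- arm.finish_job(): hands the job in; it is judged then, once.
Trained networks look in the newest picture that a camera, given by its name, has taken for a name from the list of things; names that differ only in an ending like _2 or _b are one class to them, and where a whole thing is asked for, a point or a joint stands for the part that bears it (a point fixed in the world has none). Each returns a list of dicts, best first, with "conf" (0 to 1); they miss things now and then, are a little off and sometimes report something else, mostly with a low value. They report only what shows in the picture. A call takes as long as a camera call. They do not tell look-alikes from the thing itself.
- arm.boxes_of(target, camera): "uv" ([column, row] in pixels, amid what is visible of it).
- arm.outline_of(target, camera): "region" (400x640 bool, what is visible of it) and "uv" ([column, row] in pixels, amid what is visible of it).
- arm.mark_of(target, camera): "uv" ([column, row] in pixels: a listed point, or the origin of a listed thing).
The state is a dict: "time": time; "qpos": joint angles; "qd": joint speeds; "joint_torque": joint torques, N m; "position": TCP position; "eef_rot": TCP orientation; "ft_force": force on the tool from outside, world axes, zero at the start; "wrist_torque": the same for the moment, N m; "grip_width": finger opening in mm; "grasp_force": force on a finger pad.
Only numpy, scipy, OpenCV 4.12 (cv2) and the standard library are available. Lean on these libraries where they do the work, as an engineer would, in place of code of your own. Each camera call takes 0.05 s, during which the arm holds its last target. There are 200 camera calls.

## Working session

There is one attempt and no reset: what is moved stays moved. The work goes in short steps, Python scripts to look and compute and a tool call to move; the robot and the scene stay as the last step left them, time stands still between calls to the robot, and variables do not carry over. Pictures are saved under pics/ and viewed, at most 10 in all, crops included, and the job is handed in when it is done.

Besides the shell and the picture viewer there is one more tool, called after "Call:" as name([rows], argument=value, ...), one row to a line, values as JSON. send_rows: Moves the arm, as the interface text tells. Its arguments: {"type":"object","properties":{"increments":{"type":"array"},"grip_force":{"type":"number"}},"required":["increments"]}

```bash
mkdir -p pics; cat > h.py <<'E'
import numpy as np, cv2
from station import arm
def px2w(cam,uv,depth):
    m=arm.camera_model(cam);K=np.array(m["intrinsics"]);T=np.linalg.inv(np.array(m["camera_from_world"]))
    u,v=int(round(uv[0])),int(round(uv[1]))
    p=depth[max(0,v-1):v+2,max(0,u-1):u+2];p=p[p>0]
    d=float(np.median(p)) if p.size else 0
    return (T@np.append(d*np.linalg.inv(K)@[uv[0],uv[1],1],1))[:3]
def tri(obs):
    A=[]
    for cam,uv in obs:
        m=arm.camera_model(cam);P=np.array(m["intrinsics"])@np.array(m["camera_from_world"])[:3]
        A+= [uv[0]*P[2]-P[0],uv[1]*P[2]-P[1]]
    X=np.linalg.svd(np.array(A)/np.linalg.norm(A,axis=1)[:,None]*np.array([1,1,1,1e0]))[2][-1]
    return X[:3]/X[3]
E
python3 - <<'E'
from h import *
np.set_printoptions(precision=1,suppress=True)
ims=[]
for c in("scene","top"):
    im,d=arm.camera(c);ims.append(im)
    for n in("round_coaster_c","round_rack_grip","square_coaster_c","square_rack_grip","round_rack"):
        for r in arm.mark_of(n,c)[:4]:print(c,n,np.array(r["uv"]),round(r["conf"],2),px2w(c,r["uv"],d))
    cv2.imwrite(f"pics/{c}.png",im[:,:,::-1])
s=arm.sense();print(s["time"],s["position"],s["eef_rot"])
E
```

```text
scene round_coaster_c [347.1 182.6] 0.45 [ 529.7 -113.3   45.2]
scene round_rack_grip [353.3 177.5] 0.88 [ 521.5 -158.9   52.7]
scene square_coaster_c [247.2 292.5] 0.97 [496.  647.9  10.1]
scene square_coaster_c [288.2 287. ] 0.87 [399.1 567.2  12.3]
scene square_coaster_c [306.  221.7] 0.68 [516.6 261.2  49.4]
scene square_rack_grip [316.8 214. ] 0.7 [451.9 293.4 118. ]
scene square_rack_grip [350.9 174.7] 0.66 [485.9 -54.7 118.1]
scene round_rack [355.2 188.1] 0.66 [ 499.  -134.    16.4]
top round_coaster_c [416.7 183.9] 0.46 [ 543.1 -154.1   44.1]
top round_rack_grip [396.5 201.4] 0.65 [461.3 -57.5 118.6]
top square_coaster_c [231.8 224.4] 0.92 [409.1 565.2   6.6]
top square_coaster_c [212.5 201.5] 0.82 [501.1 641.7   9.2]
top square_coaster_c [314.  192.5] 0.72 [519.5 243.6  42.5]
top square_rack_grip [301.8 211.2] 0.82 [434.3 288.5 116. ]
top round_rack [424. 187.] 0.59 [ 524.1 -174.7   69.8]
0.6 [ 184.6 -544.6  231.3] [-3.1 -0.5  0. ]
```

```bash
python3 - <<'E'
import cv2,numpy as np
a=cv2.imread("pics/scene.png")[130:330,200:440];b=cv2.imread("pics/top.png")[130:260,200:480]
a=cv2.resize(a,(360,300),interpolation=cv2.INTER_CUBIC);b=cv2.resize(b,(640,297),interpolation=cv2.INTER_CUBIC)
o=np.zeros((597,640,3),np.uint8);o[:300,:360]=a;o[300:]=b;cv2.imwrite("pics/crop.png",o)
E
```

```text
(no output)
```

View pics/crop.png

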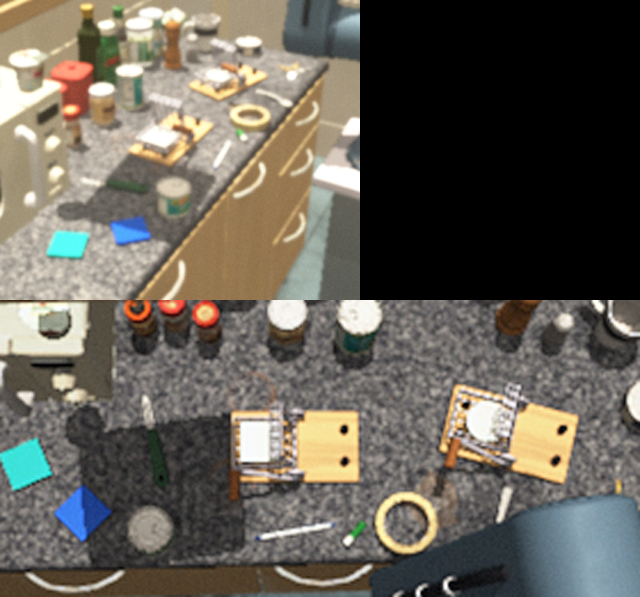

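View pics/scene.png

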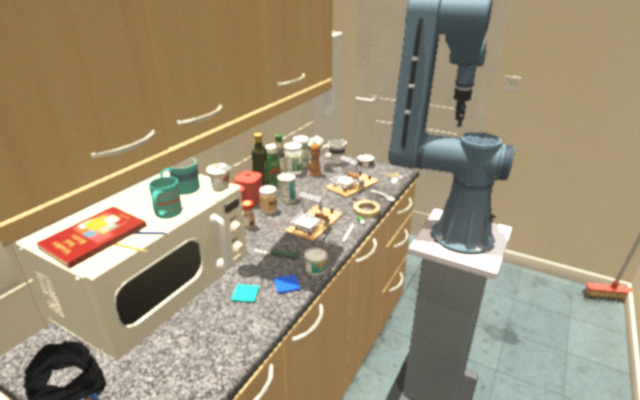

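The round coaster sits in the right-hand rack (top crop (488,420), i.e. top px (413,183)). Its grip is the brown bar at top px (398,199). The left-hand rack at crop (262,440) holds the square coaster. The turquoise and blue squares at crop (25,463) and (85,513) are look-alikes to leave alone. Next I'll move over the right-hand rack for a close view.

```bash
cat >> h.py <<'E'
from scipy.spatial.transform import Rotation as R
def plan(p,yaw_deg):
    "shift (cm) and turn (deg) in tool axes from present pose to p with tool down, tool x along rack x at yaw (best of the half turns)"
    s=arm.sense();R0=R.from_rotvec(s["eef_rot"]);print("t",s["time"],"pos",np.round(s["position"],1),"tool xyz in world\n",np.round(R0.as_matrix(),3))
    print("shift cm",np.round(R0.inv().apply(np.array(p)-s["position"])/10,2))
    for k in(0,180):
        y=np.radians(yaw_deg+k);x=np.array([np.cos(y),np.sin(y),0]);z=np.array([0,0,-1.]);M=np.c_[x,np.cross(z,x),z]
        print("turn",np.round((R0.inv()*R.from_matrix(M)).as_rotvec(degrees=True),1))
E
python3 - <<'E'
from h import *
plan([390,-70,300],-14)
print(np.round(arm.camera_model("wrist")["T_tool_cam"],2),arm.sense()["qpos"])
E
```

```text
t 0.6 pos [ 184.6 -544.6  231.3] tool xyz in world
 [[ 0.947  0.321 -0.   ]
 [ 0.321 -0.947 -0.   ]
 [-0.    -0.    -1.   ]]
shift cm [ 34.69 -38.35  -6.87]
turn [ 0.   0.  32.7]
turn [  -0.     0.  -147.3]
[[   0.     -0.95   -0.3    76.22]
 [   1.      0.      0.      0.49]
 [  -0.     -0.3     0.95 -142.07]
 [   0.      0.      0.      1.  ]] [-1.45027103e+00  1.80774553e-01  1.60701645e+00 -1.73491978e-05
  1.35380142e+00 -2.06324101e-01]
```

Call:
send_rows([
  [-1, [3.9, -3.7, -0.7], [0, 0, 0]],
  [-1, [3.9, -3.7, -0.7], [0, 0, 0]],
  [-1, [3.9, -3.7, -0.7], [0, 0, 0]],
  [-1, [3.9, -3.7, -0.7], [0, 0, 0]],
  [-1, [3.9, -3.7, -0.7], [0, 0, 0]],
  [-1, [3.9, -3.7, -0.7], [0, 0, 0]],
  [-1, [3.9, -3.7, -0.7], [0, 0, 0]],
  [-1, [3.9, -3.7, -0.7], [0, 0, 0]],
  [-1, [3.9, -3.7, -0.7], [0, 0, 0]],
  [-1, [3.9, -3.7, -0.7], [0, 0, 0]],
])

```text
time: 1.85
position: [435.8, -67.3, 301.9]
eef_rot: [3.099, 0.511, 0.002]
ft_force: [0.5, -1.3, 0.1]
grip_width: 85.5
grasp_force: 0.0
```

```bash
cat >> h.py <<'E'
def wrist():
    s=arm.sense();im,d=arm.camera("wrist");m=arm.camera_model("wrist");T=np.eye(4);T[:3,:3]=R.from_rotvec(s["eef_rot"]).as_matrix();T[:3,3]=s["position"]
    T=T@np.array(m["T_tool_cam"]);K=np.array(m["intrinsics"])
    v,u=np.mgrid[0:400,0:640];P=np.einsum('ij,jhw->hwi',np.linalg.inv(K),np.array([u,v,np.ones_like(u)])*d)
    return im,P@T[:3,:3].T+T[:3,3]
E
python3 - <<'E'
from h import *
np.set_printoptions(precision=1,suppress=True)
im,W=wrist()
cv2.imwrite("pics/w1.png",im[:,:,::-1]);np.save("w1.npy",W)
for n in("round_coaster_c","round_rack_grip","round_rack"):
    for r in arm.mark_of(n,"wrist")[:3]:
        u,v=np.round(r["uv"]).astype(int);print(n,u,v,round(r["conf"],2),W[min(v,399),min(u,639)])
for r in arm.outline_of("round_rack_grip","wrist")[:2]:
    m=r["region"];p=W[m];print("grip",r["uv"],r["conf"],m.sum(),p.mean(0),np.percentile(p,[2,50,98],axis=0))
E
```

```text
round_coaster_c 419 86 0.9 [ 547.8 -138.3   44.4]
round_rack_grip 341 129 0.78 [482.  -66.8 118.8]
round_rack 445 107 0.79 [ 539.1 -186.5    9.5]
grip [431.7, 109.8] 0.55 5341 [ 534.1 -124.9   91.2] [[ 465.5 -188.8   32.9]
 [ 530.7 -138.2  108. ]
 [ 602.4  -55.1  137. ]]
```

View pics/w1.png

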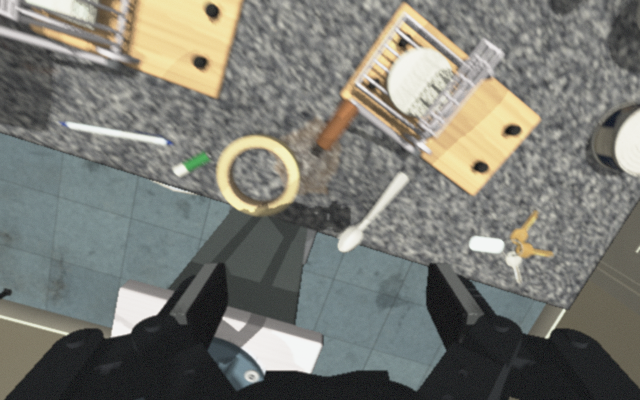

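The wrist view shows the round coaster at (420,85) in its rack and the brown grip bar running from about (322,145) to (352,103). I'll fit the bar and the base next.

```bash
python3 - <<'E'
from h import *
np.set_printoptions(precision=1,suppress=True)
im=cv2.imread("pics/w1.png");W=np.load("w1.npy");h=cv2.cvtColor(im,cv2.COLOR_BGR2HSV)
v,u=np.mgrid[0:400,0:640]
box=(u>305)&(u<370)&(v>90)&(v<160)
p=W[box&(W[...,2]>100)&(W[...,2]<130)&(h[...,1]>110)]
c=p.mean(0);d=np.linalg.svd((p-c)[:,:2])[2][0] if len(p)<5000 else 0
if d[0]<0:d=-d
t=(p-c)[:,:2]@d;n=(p-c)[:,:2]@[-d[1],d[0]]
print("grip",len(p),c,"yaw",np.degrees(np.arctan2(d[1],d[0])),"along",np.percentile(t,[1,50,99]),"across",np.percentile(n,[2,98]),"z",np.percentile(p[:,2],[5,50,95]))
for q in np.percentile(t,[1,99]):print("end",c[:2]+q*d)
b=(u>335)&(u<550)&(v<200)&(abs(W[...,2]-12)<5)&(h[...,1]>80)
q=W[b][:,:2].astype(np.float32);r=cv2.minAreaRect(q);print("base",len(q),r,W[b][:,2].mean())
bc=np.array(r[0])
for y in(-17,-14,-12):
    a=np.radians(y);X=np.array([np.cos(a),np.sin(a)]);Y=np.array([-X[1],X[0]])
    print(y,"pred grip",bc-88*X+99.2*Y)
E
```

```text
grip 726 [484.1 -61.9 117.6] yaw -17.578878460831536 along [-24.3   0.6  22.8] across [-6.4  5.9] z [113.  118.4 120.1]
end [460.9 -54.6]
end [505.8 -68.8]
base 7782 ((537.585205078125, -182.92413330078125), (216.7751007080078, 124.78874206542969), 73.02445983886719) 11.306370988138118
-17 pred grip [482.4 -62.3]
-14 pred grip [476.2 -65.4]
-12 pred grip [472.1 -67.6]
```

Everything agrees: the grip centre is at (483,-62,111), the rack yaw is -17°, and the base measures 217×125 mm at z≈11. Next I'll align above the grip with the fingers about 42 mm apart, to cage the bar.

Call:
send_rows([
  [0, [0, 0, 0], [0, 0, 9]],
  [0, [0, 0, 0], [0, 0, 9]],
  [0, [0, 0, 0], [0, 0, 9]],
  [0, [0, 0, 0], [0, 0, 8.7]],
  [0, [1.2, -0.6, 3.7], [0, 0, 0]],
  [0, [1.2, -0.6, 3.7], [0, 0, 0]],
  [0, [1.3, -0.6, 3.7], [0, 0, 0]],
  [0, [0, 0, 0], [0, 0, 0]],
  [0, [0, 0, 0], [0, 0, 0]],
  [0, [0, 0, 0], [0, 0, 0]],
])

```text
time: 3.35
position: [476.4, -63.5, 192.1]
eef_rot: [3.106, -0.465, 0.005]
ft_force: [0.0, -0.5, -0.8]
grip_width: 42.6
grasp_force: 0.0
```

```bash
python3 - <<'E'
from h import *
plan([476.8,-60.6,87],-17)
im,W=wrist();cv2.imwrite("pics/w2.png",im[:,:,::-1])
h=cv2.cvtColor(im,cv2.COLOR_RGB2HSV)
m=(W[...,2]>100)&(W[...,2]<130)&(h[...,1]>110)&(np.hypot(W[...,0]-483,W[...,1]+62)<40)
print(m.sum(),W[m].mean(0),arm.sense()["grip_width"])
E
```

```text
t 3.35 pos [476.4 -63.5 192.1] tool xyz in world
 [[ 0.956 -0.293  0.003]
 [-0.293 -0.956 -0.001]
 [ 0.003  0.    -1.   ]]
shift cm [-0.08 -0.29 10.51]
turn [ 0.  -0.2 -0. ]
turn [ -0.3  -0.  180. ]
1707 [483.65971173 -64.88343475 117.68686359] 42.59839705463109
```

View pics/w2.png

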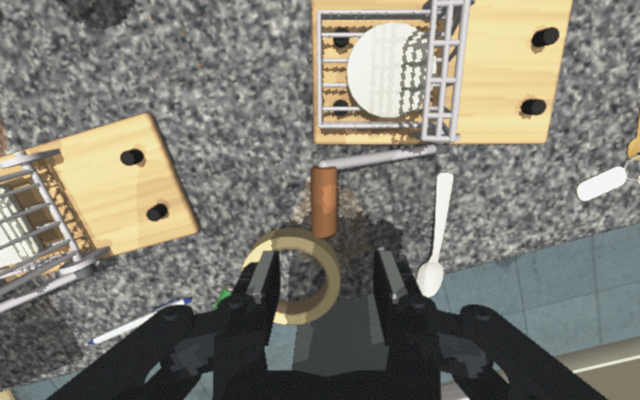

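The picture shows the round coaster at (385,70) and the grip bar at (324,200), with its rod on the tray side. The fingers are lined up either side of the bar, so I'll descend around it.

Call:
send_rows([
  [0, [0, -0.2, 2.5], [0, 0, 0]],
  [0, [0, 0, 2.5], [0, 0, 0]],
  [0, [0, 0, 2.5], [0, 0, 0]],
  [0, [0, 0, 2], [0, 0, 0]],
  [0, [0, 0, 1], [0, 0, 0]],
  [0, [0, 0, 0], [0, 0, 0]],
  [0.25, [0, 0, 0], [0, 0, 0]],
  [0.25, [0, 0, 0], [0, 0, 0]],
  [0.25, [0, 0, 0], [0, 0, 0]],
  [0.25, [0, 0, 0], [0, 0, 0]],
])

```text
time: 4.65
position: [476.5, -60.7, 85.5]
eef_rot: [3.107, -0.464, 0.001]
ft_force: [-0.8, -0.5, -0.5]
grip_width: 32.0
grasp_force: 0.0
```

```bash
python3 - <<'E'
from h import *
s=arm.sense();p0=s["position"]
im,d=arm.camera("wrist");cv2.imwrite("pics/w3.png",im[:,:,::-1])
# arc steps in tool axes: y = rack -y, z = down
a=np.radians(np.linspace(37.5,142.5,21));y=-125*np.cos(a);z=-125*np.sin(a)
print(np.round(np.c_[np.diff(y),np.diff(z)]/10,2).tolist(),s["grip_width"])
E
```

```text
[[0.74, -0.88], [0.81, -0.8], [0.89, -0.73], [0.95, -0.64], [1.0, -0.55], [1.05, -0.46], [1.09, -0.36], [1.12, -0.26], [1.13, -0.16], [1.14, -0.05], [1.14, 0.05], [1.13, 0.16], [1.12, 0.26], [1.09, 0.36], [1.05, 0.46], [1.0, 0.55], [0.95, 0.64], [0.89, 0.73], [0.81, 0.8], [0.74, 0.88]] 32.031952101354314
```

View pics/w3.png

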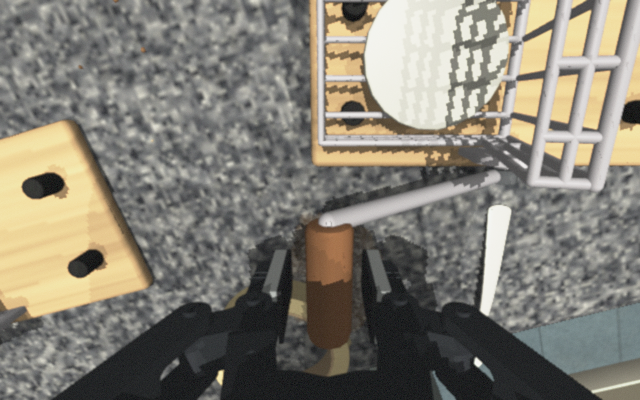

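The bar at (330,285) is centred between the fingers with the rod clear, so I'll start the first half of the swing.

Call:
send_rows([
  [0.25, [0, 0.74, -0.88], [0, 0, 0]],
  [0.25, [0, 0.81, -0.8], [0, 0, 0]],
  [0.25, [0, 0.89, -0.73], [0, 0, 0]],
  [0.25, [0, 0.95, -0.64], [0, 0, 0]],
  [0.25, [0, 1.0, -0.55], [0, 0, 0]],
  [0.25, [0, 1.05, -0.46], [0, 0, 0]],
  [0.25, [0, 1.09, -0.36], [0, 0, 0]],
  [0.25, [0, 1.12, -0.26], [0, 0, 0]],
  [0.25, [0, 1.13, -0.16], [0, 0, 0]],
  [0.25, [0, 1.14, -0.05], [0, 0, 0]],
])

```text
time: 5.95
position: [447.0, -156.4, 134.1]
eef_rot: [3.107, -0.464, -0.001]
ft_force: [0.3, 0.6, 0.9]
grip_width: 31.6
grasp_force: 0.3
```

```bash
python3 - <<'E'
from h import *
im,d=arm.camera("wrist");cv2.imwrite("pics/w4.png",im[:,:,::-1])
E
```

```text
(no output)
```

View pics/w4.png

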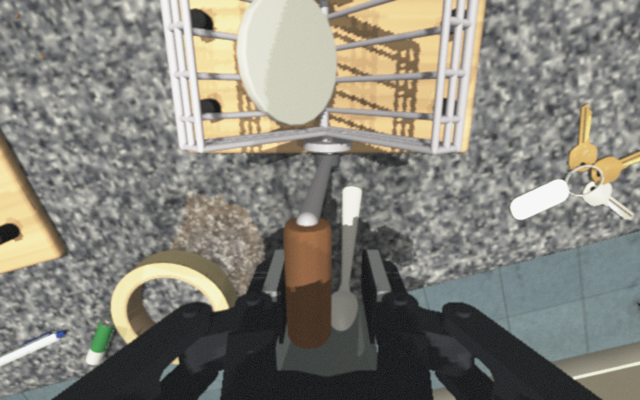

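The bar is caged and at the half-way point, with the coaster at (288,55) sliding into the V. Now the second half.

Call:
send_rows([
  [0.25, [0, 1.14, 0.05], [0, 0, 0]],
  [0.25, [0, 1.13, 0.16], [0, 0, 0]],
  [0.25, [0, 1.12, 0.26], [0, 0, 0]],
  [0.25, [0, 1.09, 0.36], [0, 0, 0]],
  [0.25, [0, 1.05, 0.46], [0, 0, 0]],
  [0.25, [0, 1.0, 0.55], [0, 0, 0]],
  [0.25, [0, 0.95, 0.64], [0, 0, 0]],
  [0.25, [0, 0.89, 0.73], [0, 0, 0]],
  [0.25, [0, 0.81, 0.8], [0, 0, 0]],
  [0.25, [0, 0.74, 0.88], [0, 0, 0]],
])

```text
time: 7.25
position: [418.3, -250.7, 84.7]
eef_rot: [-3.107, 0.464, 0.0]
ft_force: [-0.2, -0.8, 0.3]
grip_width: 32.1
grasp_force: 0.0
```

Call:
send_rows([
  [0.25, [0, 0.3, 0.2], [0, 0, 0]],
  [0.25, [0, 0.2, 0.1], [0, 0, 0]],
  [0.25, [0, 0, 0], [0, 0, 0]],
  [0.25, [0, 0, 0], [0, 0, 0]],
  [0.25, [0, 0, 0], [0, 0, 0]],
  [0.25, [0, 0, 0], [0, 0, 0]],
  [0.25, [0, 0, 0], [0, 0, 0]],
  [0.25, [0, 0, 0], [0, 0, 0]],
  [0.25, [0, 0, 0], [0, 0, 0]],
  [0.25, [0, 0, 0], [0, 0, 0]],
])

```text
time: 8.5
position: [417.0, -255.2, 82.3]
eef_rot: [-3.107, 0.464, 0.0]
ft_force: [-0.1, 0.0, -0.4]
grip_width: 32.0
grasp_force: 0.0
```

```bash
python3 - <<'E'
from h import *
im,d=arm.camera("wrist");cv2.imwrite("pics/w5.png",im[:,:,::-1])
E
```

```text
(no output)
```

View pics/w5.png

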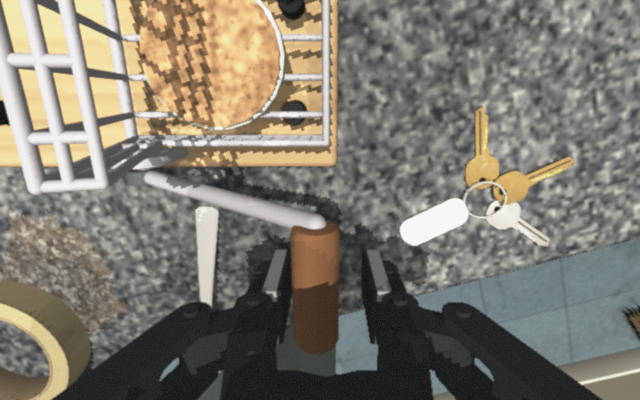

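The coaster at (215,60) now lies cork side up, the lever is at the stop and no force shows. I'll open a little, lift straight up and back off.

Call:
send_rows([
  [0, [0, -0.3, 0], [0, 0, 0]],
  [0, [0, 0, 0], [0, 0, 0]],
  [0, [0, 0, 0], [0, 0, 0]],
  [0, [0, 0, -2], [0, 0, 0]],
  [0, [0, 0, -3], [0, 0, 0]],
  [0, [0, 0, -4], [0, 0, 0]],
  [0, [0, 0, -4], [0, 0, 0]],
  [0, [0, 0, -4], [0, 0, 0]],
  [0, [0, 0, -3], [0, 0, 0]],
  [0, [0, 0, 0], [0, 0, 0]],
])

```text
time: 9.8
position: [419.0, -253.4, 285.1]
eef_rot: [3.104, -0.463, 0.007]
ft_force: [0.1, 0.1, -0.2]
grip_width: 42.8
grasp_force: 0.0
```

```bash
python3 - <<'E'
from h import *
im,W=wrist();cv2.imwrite("pics/w6.png",im[:,:,::-1]);h=cv2.cvtColor(im,cv2.COLOR_RGB2HSV)
m=(W[...,2]>100)&(W[...,2]<130)&(h[...,1]>110)&(np.hypot(W[...,0]-424.5,W[...,1]+252)<40)
print(m.sum(),W[m].mean(0))
E
```

```text
866 [ 425.72385272 -254.42470339  117.89964441]
```

View pics/w6.png

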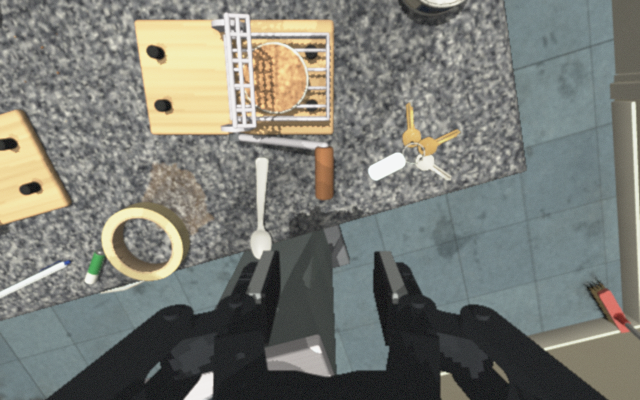

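The grip is at its mirrored end position, 118 mm at the top. The coaster lies cork up in the right leaf at (275,78), and the gripper is clear.

```bash
python3 -c "
from station import arm
print(arm.finish_job())"
```

```text
the job is handed in; nothing more can be done
None
```

The round coaster now lies cork side up in its tray with the lever at the right-hand stop; I touched neither it nor the square coaster's rack, and handed the job in at about 10 s of the 35 s allowed.

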